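# Sweep the dropped nuts from under the roof into the empty tray

## Task

Four nuts lie on the raised lane under the clear roof of the demonstration stand. Take the hand sweeper by its handle and sweep all of them off the lane into whichever of the two end trays is empty, keeping the fingers off the nuts, not bumping the roof and leaving the motor in the other tray and the things around undisturbed; then stand the sweeper upright on the bench again and let go.

Things in the scene. Friction and masses are not known exactly. Their poses are not given: they have to be found in the camera images.
- rig: Fixed stand with a raised lane along its y: white deck 260 mm long, its surface 45 mm above the bench, open at both ends (y = +-130 mm) above a tray. Lane 100 mm wide between lips 12 mm high, 6 mm thick (x = +-53 mm). Two columns 16 mm square behind it (x = 64, y = +-100 mm). Front (-x) faces the robot, open above the lip. Origin on the bench under the lane's centre, z up.
- roof: Fixed fragile clear acrylic sheet over the lane, 8 mm thick, with a thin aluminium front edge. In the rig's axes it spans x from -80 to 80 mm and y from -130 to 130 mm; its underside is 310 mm above the bench (265 mm above the deck). Its origin and axes are the rig's.
- tray_a: One of two identical fixed open grey trays, one at each end of the lane, in either order. 120 (x) by 100 (y) by 35 mm high, walls and floor 4 mm; it abuts the lane's end, its rim 10 mm below the deck. Origin under its centre on the bench, z up. A small motor stands in one of the two trays; the other is empty.
- tray_b: One of two identical fixed open grey trays, one at each end of the lane, in either order. 120 (x) by 100 (y) by 35 mm high, walls and floor 4 mm; it abuts the lane's end, its rim 10 mm below the deck. Origin under its centre on the bench, z up. A small motor stands in one of the two trays; the other is empty.
- nut_1: Loose steel hexagon nut lying flat on the lane of the rig, 14 mm high, 24 mm across flats, 28 mm across corners, 35 g. Origin at the centre of one flat face (the underside at the start), z through the bore.
- nut_2: Loose steel hexagon nut lying flat on the lane of the rig, 14 mm high, 24 mm across flats, 28 mm across corners, 35 g. Origin at the centre of one flat face (the underside at the start), z through the bore.
- nut_3: Loose steel round thumb nut lying flat on the lane of the rig, 14 mm high, 24 mm in diameter, 35 g. Origin at the centre of one flat face (the underside at the start), z through the bore.
- nut_4: Loose steel round thumb nut lying flat on the lane of the rig, 14 mm high, 24 mm in diameter, 35 g. Origin at the centre of one flat face (the underside at the start), z through the bore.
- sweeper: Loose hand sweeper standing on the bench, 180 g: black foot 80 (x) by 24 (y) by 30 mm high, its +-y sides sweep; pale wooden handle bar 20 by 16 mm (16 along y), 145 mm long, rising from the foot's top (x = -15, z = 28 mm) and leaning back to -x by 30 degrees from vertical. Origin: centre of the foot's underside, z up, x forward.
- sweeper_grip (a point): Point on the axis of the sweeper's handle, 120 mm up the handle and 25 mm from its top end: in the sweeper's axes x = -75, y = 0, z = 132 mm. Axes as the sweeper's.
- motor: Small loose demonstration motor, standing in one of the trays: base plate 50 by 40 mm, steel motor body 26 mm in diameter lying on it, 41 mm high. Origin under its base. Not to be disturbed.
- meter: Bystander: loose white measuring box, 110 (x) by 160 (y) by 35 mm high with knobs to 47 mm. Origin under its centre.
- solar: Bystander: loose small solar panel on a white foot 70 by 90 mm, 110 mm tall. Origin under its foot.
Mind the look-alikes: they are no part of the job. Leave any blue or red look-alike of the tray_a alone. What is shaped like the sweeper but blue is not meant.

How it is judged:
By the outcome, as a careful person would: the job done as asked, in the order asked, and still so for the second after the job is handed in, with the robot touching nothing.
It also fails if it takes over 61 s, if anything falls off the work surface, if the arm or the gripper's body presses on something with over 40 N, if the wrist force passes 120 N, or if a joint passes its speed limit or range.

## Robot

A 6-joint arm with a two-finger parallel gripper is mounted at the origin on the work surface. World frame = base frame: x ahead of the robot, y to its left, z up, the work surface at z = 0. Lengths are in mm, angles in rad, forces in N, time in s.
With the tool pointing down it reaches from about 275 to 750 mm from the base axis. Payload 10.2 kg.
Tool frame: the origin (TCP) lies between the finger pads; the fingertips stand 8 mm ahead of it and the grasp point (between the pads) lies 11 mm behind it; z points along the fingers, x is the direction in which the jaws open and shut, and the axes are right-handed (so a half turn about z gives the same grasp; the last joint's range is limited). The gripper opens to 85 mm and grips with 20 to 120 N. Pads are 22 mm wide; open, the fingers measure 114 mm over their backs; the gripper's body (76 mm by 85 mm) begins 54 mm behind the grasp point. The pads swing forward as they close: fully open they stand 13 mm farther back than shut.
Start: joints at [1.12, 0.313, 1.498, -0, 1.331, -0.223], TCP at [118.576, 511.44, 239.294] pointing down, gripper open.
Joint ranges: [-2.94, 2.94], [-0.97, 2.17], [0.19, 2.56], [-1.23, 4.37], [0.02, 3.11], [-2.88, 2.88]. Speed limits (rad/s): [2.39, 2.39, 3.01, 3.14, 3.14, 3.14].

## Interface

Orientations are given as a unit quaternion [w, x, y, z].
In Python, from rig import sense, eyes, ctrl gives the robot as it stands.
- The arm moves only by the tool move_arm, never from a script. Its argument "rows" is a list that holds one entry, the list of rows, each a list of 5 numbers: the shift along the tool's x, y, z in mm, then the turn about the tool's z in units of 6 degrees (1.0 is 6 degrees), then the gripper command: -1 is shut, 1 is fully open, values between are in proportion. In form: [[[dx, dy, dz, roll, jaw], ...]]. A call has 1 to 12 rows; each row is the pose to reach, as a shift and turn from the pose measured when the call began, along the tool's axes at that moment; what a row does not reach only later rows make up. A row lasts 1/8 s, in which the tool goes at most 62.5 mm and 10.7 degrees, less where a joint would pass 70% of its speed; a pose out of reach is approached as far as the arm can. A call with a gripper value outside its range is refused whole. The fingers move at their own pace and stop on an object; "squeeze" is the grip in N (left out, the last holds). Time passes only in rows, so rows that repeat a pose let the fingers close. It gives the time, the measured TCP pose, the force and the opening at its end, in the units of the state.
- sense(): the state, without advancing time (a new reading comes with each control period).
- eyes.capture(name): name is "scene" or "side" or "wrist"; returns a dict with "color" (400x640x3 uint8, blue, green, red), "vertical_fov" (degrees; the focal length in pixels is half the picture's height over the tangent of half this angle, whatever the lens; pixels are square), "cx", "cy" (the principal point, pixels), "k1" (the pictures are not rectified: a ray, as slopes to the right and down, at radius r is drawn at 1 + k1 r^2 times it, then the intrinsics apply), "xyz" and "attitude" of the camera in the world. Camera axes: x right, y down, z forward; pixel columns grow to the right and rows downward; lengths in mm; the calibration is good to about 2 mm. A picture is of the moment at which its call begins. There is no depth.
- ctrl.finish_job(): hands the job in, once; it reports no verdict.
The state is a dict: "time_s": time; "joints": joint angles; "dq": joint speeds; "tau": joint torques, N m; "eef_pos": TCP position; "ee_rot": TCP orientation; "force": force on the tool from outside, world axes, zero at the start; "wrist_torque": the same for the moment, N m; "grip_width": opening from 0.0 (shut) to 1.0 (fully open).
Only numpy, scipy, OpenCV 4.12 (cv2) and the standard library are available. Lean on these libraries where they do the work, as an engineer would, in place of code of your own. Each camera call takes 0.05 s, during which the arm holds its last target. There are 200 camera calls.

## Working session

There is one attempt and no reset: what is moved stays moved. The work goes in short steps, Python scripts to look and compute and a tool call to move; the robot and the scene stay as the last step left them, time stands still between calls to the robot, and variables do not carry over. Pictures are saved under pics/ and viewed, about 8 in all and at most 12, crops included, and the job is handed in when it is done.

Besides the shell and the picture viewer there is one more tool, called after "Request:" by a JSON object that holds its "name" and its "arguments". move_arm: Moves the arm, as the interface text tells. Its arguments: {"type":"object","properties":{"rows":{"type":"array","items":{"type":"array","items":{"type":"array","items":{"type":"number"}}}},"squeeze":{"type":"number"}},"required":["rows"]}

```bash
mkdir -p pics; ls
python3 - <<'E'
from rig import sense, eyes, ctrl
import cv2,json
s=sense();print({k:s[k] for k in('time_s','eef_pos','ee_rot','grip_width')})
for n in("scene","side"):
    c=eyes.capture(n);cv2.imwrite(f"pics/{n}0.png",c["color"]);print(n,{k:v for k,v in c.items() if k!="color"})
E
```

```text
pics
{'time_s': 0.0, 'eef_pos': array([118.47916984, 511.21751883, 238.73968461]), 'ee_rot': array([ 2.67237440e-04,  7.82910346e-01,  6.22134227e-01, -5.67475222e-04]), 'grip_width': 1.0018969963118936}
scene {'vertical_fov': 50.29597671730841, 'cx': 316.0067318838941, 'cy': 204.21345971509444, 'k1': -0.08715118937137499, 'xyz': array([1274.20599182,  196.53253795, 1082.34560603]), 'attitude': array([-0.18179272,  0.55119951,  0.77516634, -0.24949478])}
side {'vertical_fov': 56.21412427870044, 'cx': 314.03628211900883, 'cy': 193.32222729005284, 'k1': -0.01978391586951075, 'xyz': array([172.47161321, 522.40409416, 876.25398288]), 'attitude': array([ 0.11495728, -0.30421944,  0.88441819, -0.33472351])}
```

View pics/scene0.png

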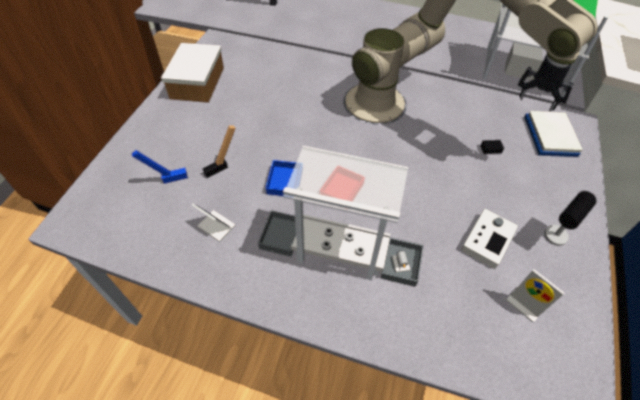

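View pics/side0.png

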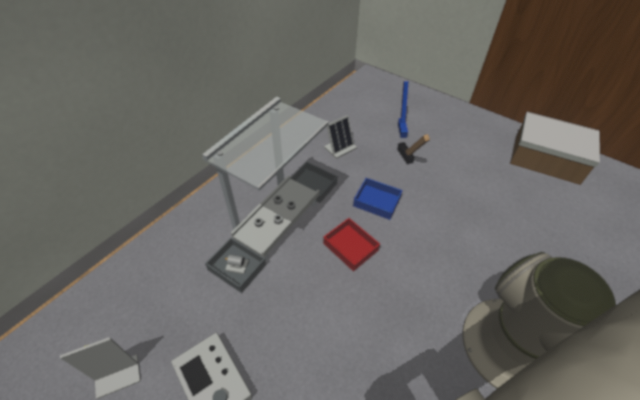

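The scene view shows the motor in the +y tray (403,262) and an empty tray at the -y end (278,233). The nuts are near (327,232), (350,236), (350,246) and (360,252). Two things are sweeper-shaped: the blue one (160,168) and the one with a black foot and pale wooden handle (215,165). The second fits the description. I'll enlarge both to confirm.

```bash
cat > h.py <<'E'
import numpy as np, cv2
from scipy.spatial.transform import Rotation as R
def cam(c):
    f=200/np.tan(np.radians(c["vertical_fov"]/2)); w,x,y,z=c["attitude"]
    return f,R.from_quat([x,y,z,w]).as_matrix(),np.array(c["xyz"])
def ray(c,u,v):
    f,M,o=cam(c); K=np.array([[f,0,c["cx"]],[0,f,c["cy"]],[0,0,1]])
    p=cv2.undistortPoints(np.array([[[u,v]]],float),K,np.array([c["k1"],0,0,0.]))[0,0]
    # note: k1 acts on undistorted radius, as in OpenCV
    d=M@np.array([p[0],p[1],1]); return o,d/np.linalg.norm(d)
def onz(c,u,v,z):
    o,d=ray(c,u,v); return (o+d*(z-o[2])/d[2]).round(1)
def proj(c,P):
    f,M,o=cam(c); q=M.T@(np.array(P,float)-o); a=q[:2]/q[2]; a=a*(1+c["k1"]*(a@a)); return (f*a+[c["cx"],c["cy"]]).round(1)
def tri(c1,p1,c2,p2):
    o1,d1=ray(c1,*p1);o2,d2=ray(c2,*p2)
    t=np.linalg.lstsq(np.c_[d1,-d2],o2-o1,rcond=None)[0]; a=o1+t[0]*d1;b=o2+t[1]*d2
    return ((a+b)/2).round(1),np.linalg.norm(a-b).round(1)
E
python3 - <<'E'
from rig import eyes
from h import *
import pickle
S=eyes.capture("scene");D=eyes.capture("side");pickle.dump((S,D),open("c0.pkl","wb"))
a=cv2.resize(S["color"][110:290,120:440],None,fx=2.5,fy=2.5,interpolation=cv2.INTER_CUBIC)
cv2.imwrite("pics/a.png",a)
b=cv2.resize(D["color"][70:290,200:440],None,fx=2.7,fy=2.7,interpolation=cv2.INTER_CUBIC)
cv2.imwrite("pics/b.png",b)
print("foot scene",onz(S,215,168,15),"foot side",onz(D,406,153,15))
print("top",tri(S,(231,128),D,(427,137)))
for p in[(327,232),(350,236),(350,246),(360,252)]:print(onz(S,*p,59))
for p in[(278,200),(291,205),(278,219),(259,223)]:print(onz(D,*p,59))
E
```

```text
foot scene [ 510.5 -413.2   15. ] foot side [ 506.3 -413.9   15. ]
top (array([ 439.4, -367.7,  148.5]), np.float64(4.0))
[651.8  22.   59. ]
[643.1  87.5  59. ]
[674.4  96.7  59. ]
[683.6 128.1  59. ]
[682.   36.8  59. ]
[640.6  28.1  59. ]
[636.4  88.2  59. ]
[668.1 130.3  59. ]
```

View pics/a.png

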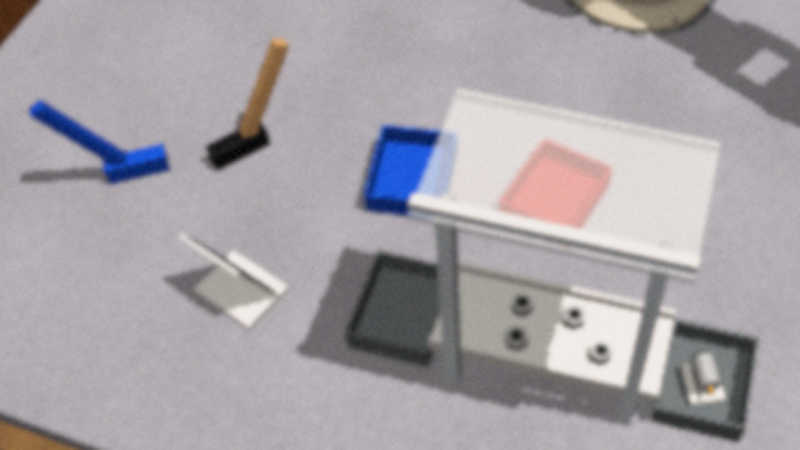

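View pics/b.png

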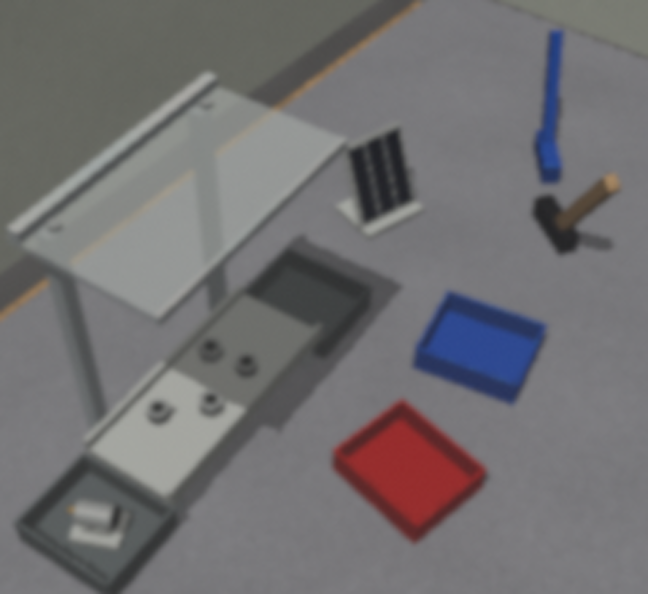

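The enlarged crop confirms it: the black foot with the pale wooden handle (crop a at 240,145 and 278,45) is the sweeper. The blue one at (100,140) is the look-alike. The tray at the -y end is empty. Next I measure the rig, nuts and sweeper.

Run:
```python
from h import *
import pickle
S,D=pickle.load(open("c0.pkl","rb"))
s=lambda u,v:(120+(u+.5)/2.5-.5,110+(v+.5)/2.5-.5)
d=lambda u,v:(200+(u+.5)/2.7-.5,70+(v+.5)/2.7-.5)
P={}
for n,a,b in[("roof f-",(455,93),(345,142)),("roof f+",(720,145),(160,320)),("roof b-",(412,200),(212,75)),("roof b+",(697,272),(12,232)),
 ("handle top",(278,43),(612,182)),
 ("n1",(522,302),(210,348)),("n2",(572,314),(247,363)),("n3",(516,335),(210,348)),("m",(706,375),(97,515)),("solar",(265,275),(380,210))]:
    print(n,*tri(S,s(*a),D,d(*b)))
print("nuts scene");[print(onz(S,*s(*p),59)) for p in[(522,302),(516,335),(572,314),(599,350)]]
print("nuts side");[print(onz(D,*d(*p),59)) for p in[(210,348),(247,363),(211,401),(160,409)]]
print("tray+ rim side");[print(onz(D,*d(*p),35)) for p in[(20,525),(115,590),(178,518)]]
print("tray- rim side");[print(onz(D,*d(*p),35)) for p in[(288,248),(370,295)]]
print("tray+ rim scene");[print(onz(S,*s(*p),35)) for p in[(755,340),(740,430),]]
print("tray- rim scene");[print(onz(S,*s(*p),35)) for p in[(380,258),(350,340),]]
print("red rim side");[print(onz(D,*d(*p),25)) for p in[(402,403),(335,458),(415,535),(485,473)]]
for nm,c,off,sc,box in(("S",S,(120,110),2.5,(195,100,285,180)),("D",D,(200,70),2.7,(515,180,585,260))):
    x0,y0,x1,y1=box; im=c["color"]; i0,j0,i1,j1=[int(v/sc) for v in box]
    sub=im[off[1]+j0:off[1]+j1,off[0]+i0:off[0]+i1]
    m=(sub.max(2)<62).astype(np.uint8)
    n,l,st,ce=cv2.connectedComponentsWithStats(m);k=1+st[1:,4].argmax()
    pts=np.argwhere(l==k)[:,::-1].astype(np.float32);r=cv2.minAreaRect(pts)
    bp=cv2.boxPoints(r)+[off[0]+i0,off[1]+j0]
    print(nm,st[k],"cent",onz(c,*(ce[k]+[off[0]+i0,off[1]+j0]),20),[onz(c,*q,20) for q in bp])
```

```text
roof f- [592.6 -70.1 314.2] 1.6
roof f+ [572.8 190.8 316.4] 1.4
roof b- [740.2 -57.6 328.2] 1.5
roof b+ [727.9 200.1 323.2] 4.7
handle top [ 439.6 -366.2  151.2] 0.5
n1 [668.2  39.1  87. ] 20.8
n2 [637.8  61.7  74.7] 50.2
n3 [688.2  31.8  56.8] 1.0
m [650.7 243.6  28.7] 2.9
solar [ 690.4 -284.6   27.7] 4.6
nuts scene
[645.6  24.5  59. ]
[689.2  31.7  59. ]
[642.3  82.8  59. ]
[677.3 124.3  59. ]
nuts side
[686.8  33.7  59. ]
[642.3  25.3  59. ]
[638.6  86.4  59. ]
[672.5 125.8  59. ]
tray+ rim side
[696.7 297.4  35. ]
[577.1 289.5  35. ]
[583.3 198.8  35. ]
tray- rim side
[ 733.5 -156.7   35. ]
[ 610.4 -153.9   35. ]
tray+ rim scene
[592.1 288.3  35. ]
[709.2 294.5  35. ]
tray- rim scene
[ 627.9 -159.3   35. ]
[ 744.2 -148.1   35. ]
red rim side
[496.7 -54.3  25. ]
[510.4  45.4  25. ]
[396.7  69.3  25. ]
[380.9 -32.5  25. ]
S [  6  11  23  16 187] cent [ 518.  -412.7   20. ] [array([ 532.1, -449.2,   20. ]), array([ 466.9, -403.8,   20. ]), array([ 494.5, -375.2,   20. ]), array([ 558.3, -420.5,   20. ])]
D [  8   7  16  20 157] cent [ 507.  -406.8   20. ] [array([ 549. , -415.7,   20. ]), array([ 542.3, -454.6,   20. ]), array([ 465.8, -400.8,   20. ]), array([ 473.1, -364.3,   20. ])]
```

Rig centre is about (660,68) with a yaw of about 4.4°. The empty tray is at the -y end. The sweeper grip is at about (449,-372,132) with a yaw of about -34°. I go above the sweeper first.

Request:
{"name": "move_arm", "arguments": {"rows": [[[-380,357,-61,0,1],[-380,357,-61,0,1],[-380,357,-61,1,1],[-380,357,-61,2,1],[-380,357,-61,3.5,1],[-380,357,-61,3.5,1],[-380,357,-61,3.5,1],[-380,357,-61,3.5,1],[-786,521,-11,3.5,1],[-786,521,-11,3.5,1],[-786,521,-11,3.5,1],[-786,521,-11,3.5,1]]]}}

```text
time_s: 1.7
eef_pos: [411.4, -165.1, 271.9]
ee_rot: [0.0, 0.883, 0.469, -0.0]
force: [1.6, 0.6, 1.2]
grip_width: 0.999
```

Request:
{"name": "move_arm", "arguments": {"rows": [[[-150,147,35,0,1],[-150,147,35,0,1],[-150,147,35,0,1],[-150,147,35,0,1],[-150,147,35,0,1]]]}}

```text
time_s: 2.33
eef_pos: [448.6, -372.8, 235.7]
ee_rot: [-0.001, 0.884, 0.468, -0.0]
force: [0.6, 0.3, 0.0]
grip_width: 0.996
```

Run:
```python
from rig import eyes,sense
from h import *
s=sense();print(s["eef_pos"],s["ee_rot"],s["joints"])
W=eyes.capture("wrist");cv2.imwrite("pics/w1.png",W["color"]);print(W["xyz"],W["attitude"])
im=W["color"];
hsv=cv2.cvtColor(im,cv2.COLOR_BGR2HSV)
print("expect grip px",proj(W,[449,-372,132]),"top",proj(W,[439.6,-366.2,153]),"foot",proj(W,[512,-412,30]))
```

```text
[ 448.64865181 -372.84730583  235.70688382] [-6.55786818e-04  8.83718305e-01  4.68018586e-01 -3.59893474e-04] [-8.93897234e-01  4.45949482e-01  1.31719785e+00 -4.67843954e-04
  1.37986919e+00 -1.86790304e+00]
[ 379.36191322 -326.39301805  370.655546  ] [0.14516305 0.87175928 0.46148148 0.07744867]
expect grip px [321.1 200.8] top [320.6 196.4] foot [322.3 229. ]
```

View pics/w1.png

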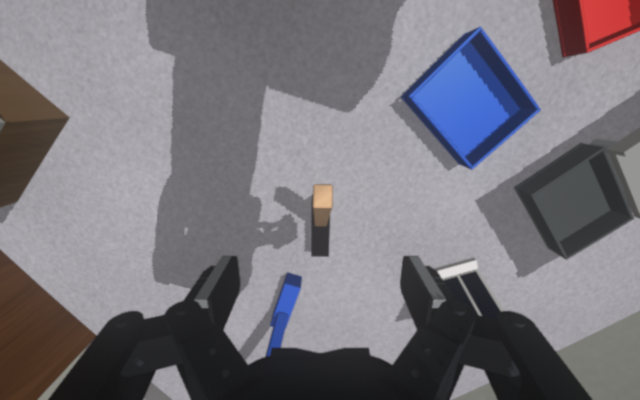

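The wrist view shows the handle top at (323,196) and the foot down to (320,255). They are centred and aligned with the jaws, and they match the prediction. I descend and grip.

Request:
{"name": "move_arm", "arguments": {"rows": [[[1,0,60,0,1],[1,0,114,0,1],[1,0,114,0,1],[1,0,114,0,1],[1,0,114,0,-1],[1,0,114,0,-1],[1,0,114,0,-1],[1,0,114,0,-1],[1,0,114,0,-1],[1,0,114,0,-1]]], "squeeze": 60}}

```text
time_s: 3.62
eef_pos: [449.4, -371.0, 122.8]
ee_rot: [-0.0, 0.883, 0.469, -0.0]
force: [-0.1, -0.2, 4.4]
grip_width: 0.18
```

Request:
{"name": "move_arm", "arguments": {"rows": [[[0,0,-40,0,-1],[0,0,-80,0,-1],[70,-75,-85,0,-1],[407,-328,-85,-2,-1],[407,-328,-85,-4,-1],[407,-328,-85,-6.4,-1],[407,-328,-85,-6.4,-1],[407,-328,-85,-6.4,-1],[407,-328,-85,-6.4,-1],[407,-328,-85,-6.4,-1],[407,-328,-85,-6.4,-1],[407,-328,-85,-6.4,-1]]]}}

```text
time_s: 5.12
eef_pos: [405.5, 151.1, 207.2]
ee_rot: [-0.001, 0.679, 0.734, -0.001]
force: [0.5, -0.0, -1.5]
grip_width: 0.18
```

Run:
```python
from rig import eyes,sense
from h import *
s=sense();print(s["time_s"],s["eef_pos"],s["ee_rot"],s["joints"],s["grip_width"])
D=eyes.capture("side");cv2.imwrite("pics/d1.png",D["color"])
```

```text
5.125 [405.48999253 151.14264986 207.21428494] [-6.02897825e-04  6.79117516e-01  7.34029008e-01 -6.71595346e-04] [ 8.47010367e-02  1.40388262e-01  1.80396025e+00 -1.54730068e-05
  1.19904910e+00 -1.56376579e+00] 0.1796988390564233
```

View pics/d1.png

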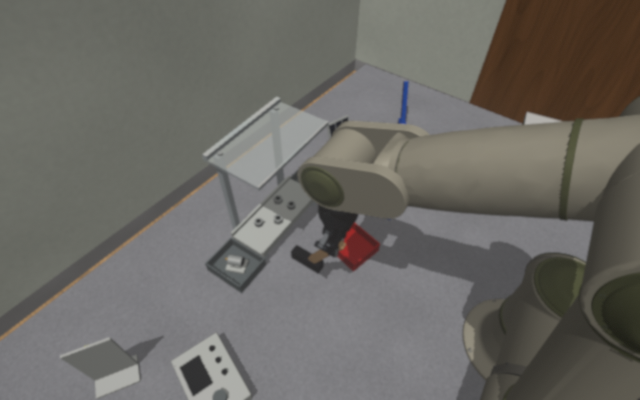

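Request:
{"name": "move_arm", "arguments": {"rows": [[[0,0,50,0,-1],[0,0,78,0,-1],[0,0,84,0,-1],[0,0,84,0,-1],[0,0,84,0,-1],[0,0,84,0,0.2],[0,0,84,0,0.2],[0,0,84,0,0.2],[0,0,84,0,0.2]]]}}

```text
time_s: 6.3
eef_pos: [405.7, 150.1, 123.3]
ee_rot: [-0.0, 0.68, 0.734, -0.001]
force: [-0.7, -1.4, 0.2]
grip_width: 0.6
```

Request:
{"name": "move_arm", "arguments": {"rows": [[[0,0,-200,0,1],[0,0,-200,0,1],[0,0,-200,0,1],[0,0,-700,0,1],[0,0,-700,0,1],[0,0,-700,0,1],[0,0,-700,0,1],[0,0,-700,0,1],[0,0,-700,0,1],[0,0,-700,0,1],[0,0,-700,0,1],[0,0,-700,0,1]]]}}

```text
time_s: 7.8
eef_pos: [360.7, 133.6, 701.4]
ee_rot: [0.006, 0.68, 0.733, 0.01]
force: [-0.3, 0.5, 0.1]
grip_width: 1.0
```

Run:
```python
from rig import sense
s=sense();print(s["time_s"],s["eef_pos"],s["ee_rot"],s["joints"],s["grip_width"])
```

```text
7.8 [360.73996784 133.62924711 701.40525214] [0.00584722 0.67962416 0.73347192 0.00978503] [ 0.04396597  0.31435748  0.18649742  0.01088812  2.61857171 -1.59351312] 0.9996753407017489
```

Request:
{"name": "move_arm", "arguments": {"rows": [[[8,170,200,0,1],[11,225,221,0,1],[11,225,221,0,1],[11,225,221,0,1],[11,225,221,0,1],[11,225,221,0,1],[11,225,221,0,1]]]}}

```text
time_s: 8.68
eef_pos: [588.5, 163.2, 488.0]
ee_rot: [0.008, 0.68, 0.734, 0.012]
force: [-0.1, 0.3, 0.0]
grip_width: 0.997
```

Request:
{"name": "move_arm", "arguments": {"rows": [[[0,60,-60,0,1],[0,120,-120,0,1],[0,180,-180,0,1],[0,240,-240,0,1],[0,300,-300,0,1]]]}}

```text
time_s: 9.3
eef_pos: [610.8, 142.2, 527.3]
ee_rot: [0.018, 0.679, 0.733, 0.026]
force: [-0.4, -0.9, -0.2]
grip_width: 1.002
```

```bash
cat > st.py <<'E'
from rig import sense
from h import *
s=sense();w,x,y,z=s["ee_rot"];M=R.from_quat([x,y,z,w]).as_matrix();t=M[:,2]
print(round(s["time_s"],2),"p",s["eef_pos"].round(1),"q",s["joints"].round(4),"w",s["grip_width"].round(3),"tilt",np.degrees(np.arccos(-t[2])).round(2),"az",np.degrees(np.arctan2(t[1],t[0])).round(1))
print("axes x,y,z\n",M.T.round(4),"f",s["force"].round(1))
E
python3 st.py
```

```text
Traceback (most recent call last):
  File "st.py", line 4, in <module>
    print(round(s["time_s"],2),"p",s["eef_pos"].round(1),"q",s["joints"].round(4),"w",s["grip_width"].round(3),"tilt",np.degrees(np.arccos(-t[2])).round(2),"az",np.degrees(np.arctan2(t[1],t[0])).round(1))
                                                                                      ^^^^^^^^^^^^^^^^^^^^^
AttributeError: 'float' object has no attribute 'round'
```

```bash
sed -i 's/s\["grip_width"\].round(3)/round(s["grip_width"],3)/' st.py; python3 st.py
```

```text
9.3 p [610.8 142.2 527.3] q [ 0.0375  0.6735  0.1865  0.0148  2.2197 -1.6006] w 1.002 tilt 3.61 az 13.0
axes x,y,z
 [[-0.0768  0.997   0.0094]
 [ 0.9952  0.0761  0.0622]
 [ 0.0613  0.0141 -0.998 ]] f [-0.4 -0.9 -0.2]
```

Request:
{"name": "move_arm", "arguments": {"rows": [[[-10,46,-40,0,1],[-20,92,-80,0,1],[-30,138,-120,0,1],[-40,184,-160,0,1],[-50,230,-200,0,1],[-60,276,-240,0,1],[-70,322,-280,0,1],[-80,368,-320,0,1],[-90,414,-360,0,1],[-100,460,-400,0,1],[-110,506,-440,0,1],[-120,552,-480,0,1]]]}}

```text
time_s: 10.8
eef_pos: [623.4, 60.0, 537.0]
ee_rot: [0.028, 0.679, 0.733, 0.038]
force: [-0.5, -0.6, 0.1]
grip_width: 0.998
```

```bash
python3 st.py
```

```text
10.8 p [623.4  60.  537. ] q [-0.1016  0.6578  0.1875  0.0331  2.2049 -1.728 ] w 0.998 tilt 5.44 az 10.5
axes x,y,z
 [[-0.0769  0.997   0.0101]
 [ 0.9927  0.0756  0.0943]
 [ 0.0933  0.0173 -0.9955]] f [-0.5 -0.6  0.1]
```

Request:
{"name": "move_arm", "arguments": {"rows": [[[-10,46,-40,0,1],[-20,92,-80,0,1]]]}}

```text
time_s: 11.05
eef_pos: [627.1, 43.9, 544.1]
ee_rot: [0.04, 0.678, 0.732, 0.05]
force: [-0.0, -0.3, -0.4]
grip_width: 1.005
```

Request:
{"name": "move_arm", "arguments": {"rows": [[[-10,46,-40,0,1],[-20,92,-80,0,1]]]}}

```text
time_s: 11.3
eef_pos: [629.0, 29.2, 552.8]
ee_rot: [0.052, 0.678, 0.731, 0.063]
force: [0.7, -0.4, 0.2]
grip_width: 1.0
```

Request:
{"name": "move_arm", "arguments": {"rows": [[[-5,46,-40,0,1]]]}}

```text
time_s: 11.42
eef_pos: [630.4, 25.1, 560.1]
ee_rot: [0.063, 0.677, 0.73, 0.074]
force: [-0.7, 0.2, -0.6]
grip_width: 1.002
```

Request:
{"name": "move_arm", "arguments": {"rows": [[[-5,46,-40,0,1]]]}}

```text
time_s: 11.55
eef_pos: [630.7, 21.3, 569.1]
ee_rot: [0.074, 0.676, 0.728, 0.085]
force: [-0.0, 0.9, -0.4]
grip_width: 0.996
```

```bash
python3 st.py
```

```text
11.55 p [630.7  21.3 569.1] q [-0.1766  0.6113  0.1873  0.0736  2.1243 -1.7763] w 0.996 tilt 12.96 az 6.1
axes x,y,z
 [[-0.0751  0.9971  0.0071]
 [ 0.9719  0.0716  0.2242]
 [ 0.223   0.0237 -0.9745]] f [-0.   0.9 -0.4]
```

Request:
{"name": "move_arm", "arguments": {"rows": [[[-6,50,-36,0,1]]]}}

```text
time_s: 11.68
eef_pos: [634.0, 17.2, 575.8]
ee_rot: [0.086, 0.675, 0.727, 0.097]
force: [-0.6, -0.1, -0.2]
grip_width: 1.001
```

Request:
{"name": "move_arm", "arguments": {"rows": [[[-6,50,-36,0,1]]]}}

```text
time_s: 11.8
eef_pos: [636.5, 13.2, 583.1]
ee_rot: [0.098, 0.673, 0.725, 0.109]
force: [-0.7, 0.3, 0.5]
grip_width: 0.999
```

Request:
{"name": "move_arm", "arguments": {"rows": [[[-6,50,-36,0,1]]]}}

```text
time_s: 11.92
eef_pos: [638.0, 9.4, 591.5]
ee_rot: [0.11, 0.671, 0.723, 0.12]
force: [-0.0, -0.8, -0.3]
grip_width: 1.002
```

Request:
{"name": "move_arm", "arguments": {"rows": [[[-6,54,-32,0,1]]]}}

```text
time_s: 12.05
eef_pos: [642.2, 6.2, 598.0]
ee_rot: [0.122, 0.669, 0.721, 0.132]
force: [0.3, -0.1, -0.5]
grip_width: 1.0
```

Request:
{"name": "move_arm", "arguments": {"rows": [[[-6,54,-32,0,1]]]}}

```text
time_s: 12.18
eef_pos: [645.6, 3.2, 605.0]
ee_rot: [0.134, 0.667, 0.718, 0.144]
force: [0.5, -0.2, 0.9]
grip_width: 0.997
```

Request:
{"name": "move_arm", "arguments": {"rows": [[[-6,54,-32,0,1]]]}}

```text
time_s: 12.3
eef_pos: [647.7, 0.2, 613.4]
ee_rot: [0.147, 0.665, 0.715, 0.155]
force: [0.1, -0.3, -0.8]
grip_width: 1.0
```

```bash
python3 st.py
```

```text
12.3 p [6.477e+02 2.000e-01 6.134e+02] q [-0.2271  0.5601  0.1876  0.1314  1.976  -1.7932] w 1.0 tilt 24.7 az 3.7
axes x,y,z
 [[-0.072   0.9974 -0.0032]
 [ 0.9061  0.0667  0.4178]
 [ 0.4169  0.0272 -0.9085]] f [ 0.1 -0.3 -0.8]
```

Request:
{"name": "move_arm", "arguments": {"rows": [[[-2,54,-32,0,1]]]}}

```text
time_s: 12.42
eef_pos: [648.4, 1.1, 623.1]
ee_rot: [0.159, 0.663, 0.712, 0.167]
force: [-0.2, 0.9, -0.2]
grip_width: 1.002
```

Request:
{"name": "move_arm", "arguments": {"rows": [[[-2,54,-32,0,1]]]}}

```text
time_s: 12.55
eef_pos: [647.8, 2.2, 634.1]
ee_rot: [0.172, 0.66, 0.709, 0.179]
force: [-0.1, -0.2, 1.1]
grip_width: 1.003
```

```bash
python3 st.py;python3 - <<'E'
from rig import eyes
from h import *
import pickle
S=eyes.capture("scene");D=eyes.capture("side");pickle.dump((S,D),open("c1.pkl","wb"))
for P in([480,156,15],[480,156,30],[393,149,153]):print(proj(S,P),proj(D,P))
x,y=proj(S,[450,150,60]).astype(int);a=S["color"][y-50:y+50,x-60:x+60]
u,v=proj(D,[450,150,60]).astype(int);b=D["color"][v-50:v+50,u-60:u+60]
print(x-60,y-50,u-60,v-50)
cv2.imwrite("pics/e.png",cv2.resize(np.hstack([a,b]),None,fx=3.3,fy=3.3,interpolation=cv2.INTER_CUBIC))
E
```

```text
12.55 p [647.8   2.2 634.1] q [-0.2303  0.5356  0.1874  0.1462  1.9312 -1.787 ] w 1.003 tilt 28.72 az 3.3
axes x,y,z
 [[-0.0698  0.9975 -0.0068]
 [ 0.8746  0.0645  0.4805]
 [ 0.4798  0.0276 -0.8769]] f [-0.1 -0.2  1.1]
[385.1 207.2] [307.3 275.7]
[385.8 204.4] [307.2 272.8]
[396.1 156.7] [339.2 264.1]
327 140 258 221
```

View pics/e.png

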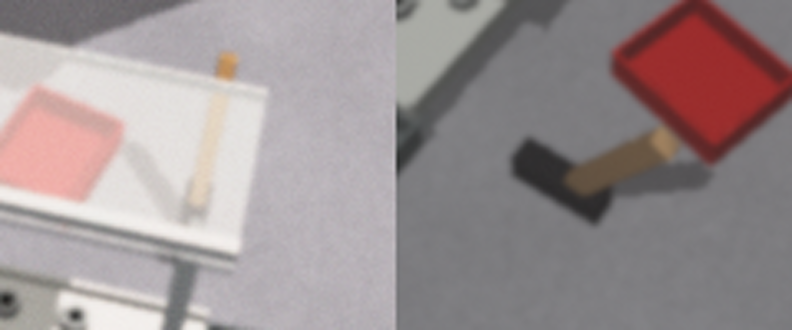

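Request:
{"name": "move_arm", "arguments": {"rows": [[[168,-444,238,0,0.2],[168,-444,238,0,0.2],[168,-444,238,0,0.2],[168,-444,238,0,0.2],[168,-444,238,0,0.2],[168,-444,238,0,0.2],[168,-444,238,0,0.2],[168,-444,238,0,0.2],[168,-444,238,0,0.2],[168,-444,238,0,0.2],[168,-444,238,0,0.2],[168,-444,238,0,0.2]]]}}

```text
time_s: 14.15
eef_pos: [362.9, 147.6, 213.0]
ee_rot: [0.173, 0.66, 0.709, 0.18]
force: [-0.1, 0.6, -0.6]
grip_width: 0.6
```

```bash
python3 st.py;python3 - <<'E'
from rig import eyes
from h import *
W=eyes.capture("wrist");cv2.imwrite("pics/w2.png",W["color"])
print(proj(W,[405.7,150.1,133]),proj(W,[393,149,153]),proj(W,[480,156,30]))
E
```

```text
14.15 p [362.9 147.6 213. ] q [ 0.098  -0.2033  2.2057 -0.0338  0.635  -1.5227] w 0.6 tilt 28.93 az 3.2
axes x,y,z
 [[-0.07    0.9975 -0.0075]
 [ 0.8729  0.0648  0.4836]
 [ 0.4829  0.0273 -0.8753]] f [-0.1  0.6 -0.6]
[320.6 204.8] [320.2 213.6] [321.4 182.1]
```

View pics/w2.png

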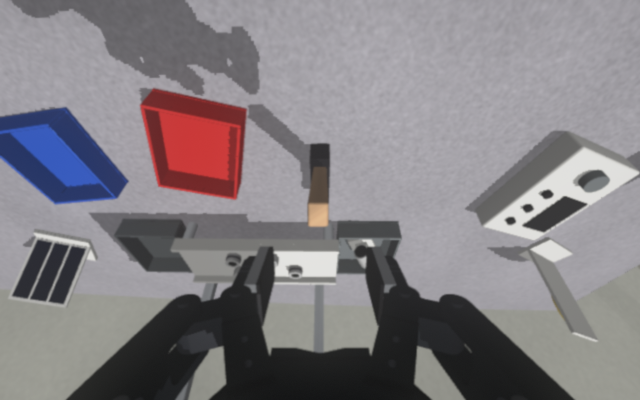

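Request:
{"name": "move_arm", "arguments": {"rows": [[[0,-1,50,0,0.2],[0,-1,90,0,0.2],[0,-1,102,0,0.2],[0,-1,102,0,0.2],[0,-1,102,0,-1],[0,-1,102,0,-1],[0,-1,102,0,-1],[0,-1,102,0,-1],[0,-1,102,0,-1]]], "squeeze": 90}}

```text
time_s: 15.32
eef_pos: [411.8, 150.3, 124.6]
ee_rot: [0.174, 0.659, 0.709, 0.181]
force: [-5.0, -1.6, 9.0]
grip_width: 0.177
```

```bash
python3 st.py
```

```text
15.32 p [411.8 150.3 124.6] q [ 0.0913  0.0855  2.2291 -0.0538  0.32   -1.5045] w 0.177 tilt 29.09 az 3.2
axes x,y,z
 [[-0.0698  0.9975 -0.0074]
 [ 0.8715  0.0646  0.4861]
 [ 0.4853  0.0275 -0.8739]] f [-5.  -1.6  9. ]
```

Run:
```python
from h import *
import pickle
S,D=pickle.load(open("c0.pkl","rb"))
a=np.radians(4.4);C=np.array([660,68]);X=np.array([np.cos(a),np.sin(a)]);Y=np.array([-X[1],X[0]])
out=[]
for c,(x0,y0,w,h) in((S,(250,195,180,95)),(D,(200,150,160,145))):
    k=4.4 if w==180 else 4.0
    im=cv2.resize(c["color"][y0:y0+h,x0:x0+w],None,fx=k,fy=k,interpolation=cv2.INTER_CUBIC)
    def q(x,y,z):
        p=proj(c,[*(C+x*X+y*Y),z]);return tuple(int(v) for v in((p-[x0,y0]+.5)*k))
    for x,z,col in((-56,57,(0,0,255)),(56,57,(0,0,255)),(-60,35,(0,255,255)),(60,35,(0,255,255))):
        e=130 if z==57 else 230
        cv2.line(im,q(x,-e,z),q(x,e,z),col,1)
    for e in(-230,230):cv2.line(im,q(-60,e,35),q(60,e,35),(0,255,0),1)
    for e in(-130,130):cv2.line(im,q(-50,e,45),q(50,e,45),(255,0,255),1)
    out.append(im)
W=max(i.shape[1] for i in out)
cv2.imwrite("pics/o1.png",out[0]);cv2.imwrite("pics/o2.png",out[1])
```

```text
(no output)
```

View pics/o2.png

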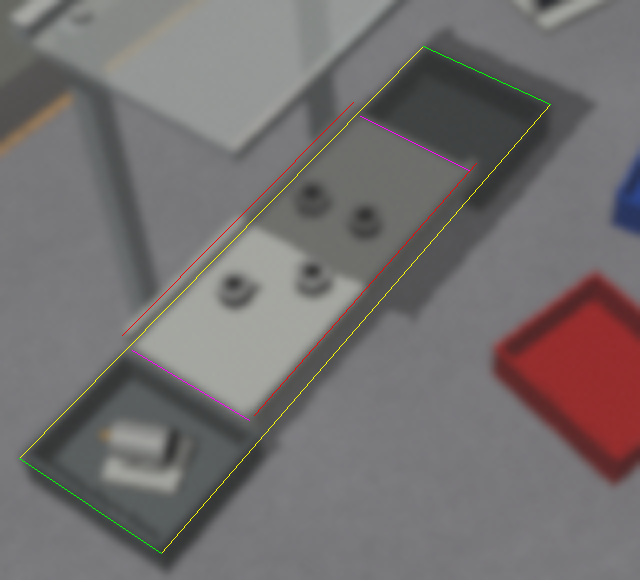

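View pics/o1.png

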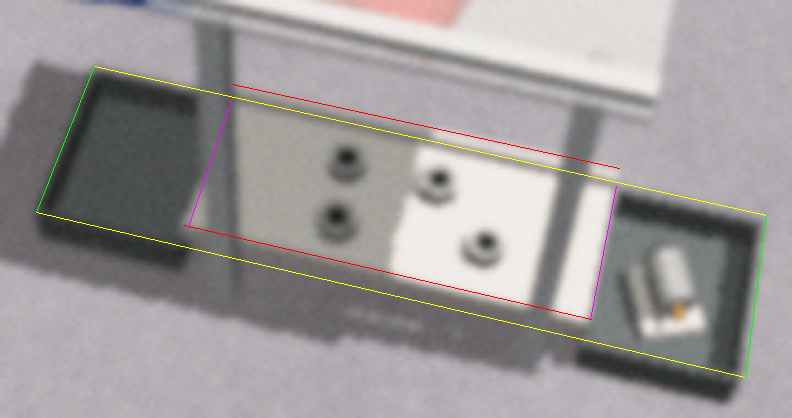

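The overlay of the rig at (660,68) with yaw 4.4° fits both views to a few mm. The nuts are at side-crop pixels (312,198), (365,222), (312,278) and (236,290). I lift the sweeper and enter under the roof, low, at rig y = +92.

Request:
{"name": "move_arm", "arguments": {"rows": [[[0,19,-35,0,-1],[-9,66,-36,0,-1],[-9,66,-36,0,-1],[-9,66,-36,0,-1],[-9,66,-36,0,-1]]]}}

```text
time_s: 15.95
eef_pos: [451.4, 144.7, 187.4]
ee_rot: [0.173, 0.66, 0.709, 0.181]
force: [0.3, 0.4, -1.7]
grip_width: 0.172
```

```bash
python3 st.py
```

```text
15.95 p [451.4 144.7 187.4] q [ 0.0643  0.0404  2.0649 -0.0072  0.5306 -1.5733] w 0.172 tilt 28.98 az 3.3
axes x,y,z
 [[-0.0701  0.9975 -0.0074]
 [ 0.8724  0.0649  0.4844]
 [ 0.4837  0.0275 -0.8748]] f [ 0.3  0.4 -1.7]
```

Request:
{"name": "move_arm", "arguments": {"rows": [[[0,30,15,0,-1],[0,60,31,0,-1],[0,80,42,0,-1],[0,88,47,0,-1],[0,88,47,0,-1]]]}}

```text
time_s: 16.58
eef_pos: [550.3, 151.8, 188.4]
ee_rot: [0.173, 0.66, 0.709, 0.18]
force: [-0.4, 0.5, -1.9]
grip_width: 0.173
```

```bash
python3 st.py
python3 - <<'E'
from rig import eyes
from h import *
S=eyes.capture("scene");D=eyes.capture("side")
a=cv2.resize(S["color"][100:280,250:450],None,fx=2,fy=2,interpolation=cv2.INTER_CUBIC)
b=cv2.resize(D["color"][80:260,190:390],None,fx=2,fy=2,interpolation=cv2.INTER_CUBIC)
cv2.imwrite("pics/g.png",np.hstack([a,b]))
E
```

```text
16.57 p [550.3 151.8 188.4] q [ 0.0659  0.2475  1.8147 -0.0079  0.575  -1.5717] w 0.173 tilt 28.9 az 3.3
axes x,y,z
 [[-0.0703  0.9975 -0.0074]
 [ 0.873   0.0651  0.4833]
 [ 0.4825  0.0276 -0.8754]] f [-0.4  0.5 -1.9]
```

View pics/g.png

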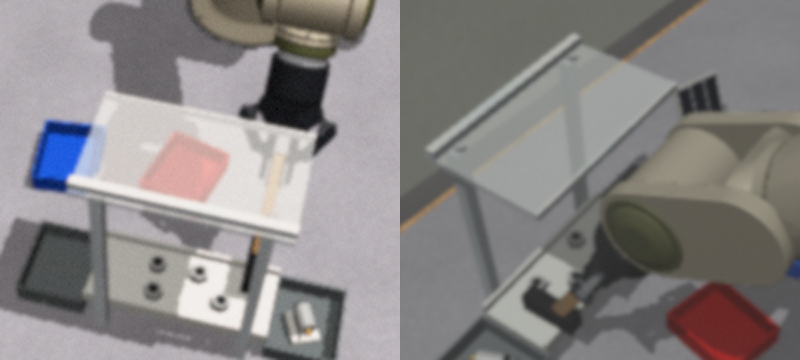

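Request:
{"name": "move_arm", "arguments": {"rows": [[[0,14,8,0,-1],[0,28,15,0,-1],[0,28,15,0,-1],[0,24,23,0,-1],[0,20,30,0,-1],[0,20,30,0,-1],[0,20,30,0,-1]]]}}

```text
time_s: 17.55
eef_pos: [581.8, 153.9, 172.1]
ee_rot: [0.173, 0.659, 0.709, 0.18]
force: [0.7, -0.7, -2.3]
grip_width: 0.175
```

```bash
python3 st.py
```

```text
17.55 p [581.8 153.9 172.1] q [ 0.066   0.3318  1.7478 -0.0081  0.5573 -1.5714] w 0.175 tilt 28.92 az 3.3
axes x,y,z
 [[-0.0704  0.9975 -0.0074]
 [ 0.8729  0.0652  0.4836]
 [ 0.4828  0.0276 -0.8753]] f [ 0.7 -0.7 -2.3]
```

Request:
{"name": "move_arm", "arguments": {"rows": [[[-12,0,0,0,-1],[-25,0,0,0,-1],[-38,0,0,0,-1],[-51,0,1,0,-1],[-64,0,1,0,-1],[-77,0,1,0,-1],[-90,0,1,0,-1],[-103,0,1,0,-1],[-116,0,1,0,-1],[-129,0,1,0,-1],[-142,0,1,0,-1],[-150,0,2,0,-1]]]}}

```text
time_s: 19.05
eef_pos: [593.5, 4.0, 171.8]
ee_rot: [0.173, 0.66, 0.709, 0.18]
force: [-0.1, 0.7, -1.3]
grip_width: 0.175
```

```bash
python3 st.py
```

```text
19.05 p [593.5   4.  171.8] q [-0.2539  0.3097  1.7805  0.2719  0.5838 -2.0885] w 0.175 tilt 28.95 az 3.3
axes x,y,z
 [[-0.0701  0.9975 -0.0074]
 [ 0.8727  0.0649  0.484 ]
 [ 0.4833  0.0275 -0.875 ]] f [-0.1  0.7 -1.3]
```

Request:
{"name": "move_arm", "arguments": {"rows": [[[-10,0,0,0,-1],[-22,0,0,0,-1],[-34,0,0,0,-1],[-46,0,1,0,-1],[-58,0,1,0,-1],[-70,0,1,0,-1],[-80,0,1,0,-1],[-85,0,1,0,-1],[-85,0,1,0,-1],[-85,0,1,0,-1]]]}}

```text
time_s: 20.3
eef_pos: [599.9, -80.5, 171.5]
ee_rot: [0.173, 0.659, 0.709, 0.18]
force: [-0.8, 0.0, -2.0]
grip_width: 0.173
```

```bash
python3 st.py
python3 - <<'E'
from rig import eyes
from h import *
S=eyes.capture("scene");D=eyes.capture("side")
a=cv2.resize(S["color"][180:280,240:440],None,fx=4,fy=4,interpolation=cv2.INTER_CUBIC)
b=cv2.resize(D["color"][150:200,290:340],None,fx=4,fy=4,interpolation=cv2.INTER_CUBIC)
c=cv2.resize(D["color"][200:250,220:270],None,fx=4,fy=4,interpolation=cv2.INTER_CUBIC)
cv2.imwrite("pics/k.png",np.vstack([a,np.hstack([b,c,0*b,0*b])]))
E
```

```text
20.3 p [599.9 -80.5 171.5] q [-0.4204  0.3387  1.7399  0.3809  0.6417 -2.3217] w 0.173 tilt 28.94 az 3.3
axes x,y,z
 [[-0.0705  0.9975 -0.0073]
 [ 0.8727  0.0652  0.4839]
 [ 0.4832  0.0277 -0.8751]] f [-0.8  0.  -2. ]
```

View pics/k.png

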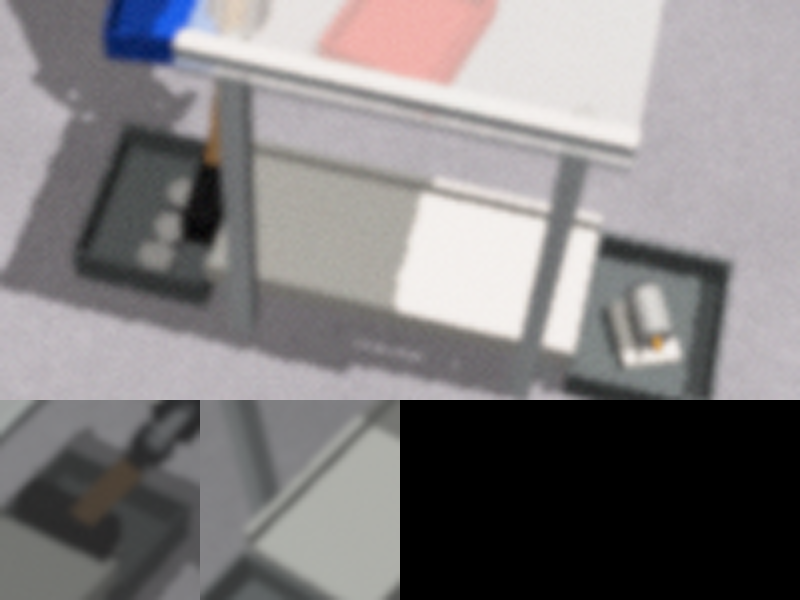

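The scene crop shows the lane clear apart from the part hidden by the column. Three nuts are visible in the empty tray at crop (180,190), (168,225) and (155,255), and the fourth is likely hidden by the foot. The motor is untouched. I back out and then check for the fourth.

Request:
{"name": "move_arm", "arguments": {"rows": [[[-6,4,-7,0,-1],[-6,9,-16,0,-1],[-6,9,-16,0,-1],[-4,-15,-29,0,-1],[-2,-55,-51,0,-1],[-1,-105,-79,0,-1],[-1,-105,-79,0,-1],[-1,-105,-79,0,-1]]]}}

```text
time_s: 21.4
eef_pos: [470.7, -90.9, 190.5]
ee_rot: [0.174, 0.659, 0.709, 0.181]
force: [-0.9, -0.3, -2.1]
grip_width: 0.172
```

```bash
python3 st.py
python3 - <<'E'
from rig import eyes
from h import *
import pickle
S=eyes.capture("scene");D=eyes.capture("side");pickle.dump((S,D),open("c2.pkl","wb"))
S0,D0=pickle.load(open("c0.pkl","rb"))
a=np.radians(4.4);C=np.array([660,68]);X=np.array([np.cos(a),np.sin(a)]);Y=np.array([-X[1],X[0]])
def rect(c,xs,ys,z):
    g=[[proj(c,[*(C+x*X+y*Y),z]) for y in ys] for x in xs]
    m=np.array(g,np.float32); return cv2.remap(cv2.cvtColor(c["color"],cv2.COLOR_BGR2GRAY),m[...,0],m[...,1],cv2.INTER_LINEAR)
for n,c,c0 in(("S",S,S0),("D",D,D0)):
    for nm,ys,z in(("tray",range(-226,-133,8),12),("lane",range(-125,126,10),50)):
        r=rect(c,range(-48,49,8),ys,z);r0=rect(c0,range(-48,49,8),ys,z)
        print(n,nm,"(rows x -48..48; diff now-before)");print("\n".join(" ".join(f"{int(v):4d}" for v in q) for q in r.astype(int)-r0))
E
```

```text
21.4 p [470.7 -90.9 190.5] q [-0.5961  0.0472  2.0487  0.4812  0.6884 -2.559 ] w 0.172 tilt 29.02 az 3.2
axes x,y,z
 [[-0.07    0.9975 -0.0083]
 [ 0.872   0.0653  0.4851]
 [ 0.4844  0.0267 -0.8744]] f [-0.9 -0.3 -2.1]
S tray (rows x -48..48; diff now-before)
   4    4    2    1    2    3    4    5    4    3    4    5
   1    7    4    3    4    6   10   10    3    6    6    6
   2    4    3    2    5   18   52   46    8   10   15    5
   7    2    4    1    2   32   63   66   14    5   23    6
   2    5    3    5    1   15   52   48    2    3   24    7
   3    3    5    3    5    7   10   12   -5   -2   13    4
   3   -1    5    3    5   23   57   49   14    4    1    4
   1    2    3    3    5   37   65   63   18   -2    4    5
   4    3    2    4    1   14   54   44   -1    2    7    5
   3    3    3    2    9   31   48   27    0    4    5    2
   5    3    4    5   11   51   59   51    9    3    6    5
   2    2    0    1    7   40   54   42    1    6    2    2
   4    3    2    4    0    7   12    8    2    3    1    1
S lane (rows x -48..48; diff now-before)
   2    4    6    7 
[... 3521 characters left out ...]
   18   45   69   54   18   17   17   17   17   18
  11   12   12   12   13   12   12   12   35   43   26   11   12   16   17   17   18   59   75   87   21   18   17   17   17   18
  11   12   11   11   12   11   12   21   46   44   36   13   12   16   18   17   20   71   98   71   19   18   17   17   17   18
   9   13   12   12   11   11   13   30   66   43   22   12   12   16   17   18   19   51   66   32   17   17   18   17   17   17
  10   12   11   12   11   10   12   22   37   27   12   12   12   15   17   17   18   21   22   17   17   18   17   17   18   16
  11   11   10   10   11   10   11   11   13   12   11   11   11   13   13   14   14   14   15   14   15   14   15   16   14   14
```

Request:
{"name": "move_arm", "arguments": {"rows": [[[245,-36,-22,0,-1],[245,-36,-22,0,-1],[245,-36,-22,0,-1],[245,-36,-22,0,-1],[245,-36,-22,0,-1],[245,-36,-22,0,-1],[245,-51,8,0,-1],[245,-60,22,0,-1],[245,-64,29,0,-1],[245,-66,33,0,-1],[245,-66,33,0,-1]]]}}

```text
time_s: 22.88
eef_pos: [412.3, 150.1, 127.6]
ee_rot: [0.173, 0.659, 0.709, 0.181]
force: [-0.3, -0.7, -2.1]
grip_width: 0.175
```

```bash
python3 st.py
python3 - <<'E'
from rig import eyes
from h import *
import pickle
S=eyes.capture("scene");D=eyes.capture("side")
S0,D0=pickle.load(open("c0.pkl","rb"))
for n,c,c0 in(("S",S,S0),("D",D,D0)):
    a=np.radians(4.4);C=np.array([660,68]);X=np.array([np.cos(a),np.sin(a)]);Y=np.array([-X[1],X[0]])
    g=np.array([[proj(c,[*(C+x*X+y*Y),14]) for y in np.arange(-226,-125,4)] for x in np.arange(-48,25,4)],np.float32)
    f=lambda q:cv2.remap(cv2.cvtColor(q["color"],cv2.COLOR_BGR2GRAY),g[...,0],g[...,1],cv2.INTER_LINEAR).astype(int)
    print(n,"x -48..24 rows, y -226..-126 cols");print("\n".join(" ".join(f"{v:3d}" for v in q) for q in f(c)-f(c0)))
E
```

```text
22.88 p [412.3 150.1 127.6] q [ 0.0904  0.0798  2.2238 -0.0502  0.3324 -1.5098] w 0.175 tilt 29.0 az 3.2
axes x,y,z
 [[-0.0706  0.9975 -0.0078]
 [ 0.8722  0.0655  0.4848]
 [ 0.4841  0.0274 -0.8746]] f [-0.3 -0.7 -2.1]
S x -48..24 rows, y -226..-126 cols
  2   2   0   1   0  -1  -3  -1   0   0   1  -2   1   3   3   0   0  -2   3   2   3   3   2   1   0  -1
  2   0   1   2   1   0   1  -2   0   2   1   2   1   3   3   0   3  -1   3   3   2   0   2   0  -1  -2
 -4   1   6   0   0   0  -1  -2   1  -2   2   3   5   2   3   2   3   1   4   6   2   2   4   2   1   0
  1   1   1   6   1   1   5   2   1  -2   7  11  18  25  17   8   6   3   8  10   7   3   0   1   3   3
  0   1   3   2   4   1  -2  -1   3   2  10  26  40  42  38  21   8  -2   6  16  10   4   1   1   3   2
  4   1   3  -2   0  -2  -1   2   1   8  20  41  55  56  57  41  13 -10   0  16  18   6   4   1  -1  -2
  2  -1  -4   1   2   1   1   5  -1   7  27  50  60  60  62  45  15 -12  -2  21  18   4   4   2  -1   0
  1   2  -1   2   3  -1   3   2   3   8  26  47  59  62  61  47  18 -13  -2  19  21  11   5   6   2   1
  3   2   2   
[... 2441 characters left out ...]
   3   4   4   6  10  13  14   9   5   4   5   5   5   5   5   6   6   6   5
  3   2   2   3   3   4   4   4   4   7  14  20  24  24  18  10   4   1   5   5   5   5   5   5   5   5
  2   3   3   4   2   3   3   3   5  11  20  27  30  30  25  16   6   3   5   5   5   5   6   6   5   6
  2   3   3   3   4   4   3   5   6  13  23  29  32  32  27  19   8   2   3   4   4   6   5   6   6   5
  2   3   3   3   3   3   3   4   6  14  23  28  31  32  29  17   7   3   4   5   6   6   5   6   5   5
  3   2   2   3   3   4   3   5   5  11  20  24  28  28  22  13   5   4   4   5   6   5   5   5   5   5
  2   3   3   3   4   3   2   5   5   8  13  21  24  22  16  10   6   4   5   5   5   5   5   6   5   5
```

Request:
{"name": "move_arm", "arguments": {"rows": [[[0,-1,1,0,-1],[0,-1,2,0,-1],[0,-2,3,0,-1],[0,-2,3,0,-1],[0,-2,3,0,-1]]], "squeeze": 60}}

```text
time_s: 23.6
eef_pos: [412.3, 150.2, 124.7]
ee_rot: [0.174, 0.659, 0.709, 0.181]
force: [-3.3, -0.0, 6.3]
grip_width: 0.179
```

```bash
python3 st.py
```

```text
23.6 p [412.3 150.2 124.7] q [ 0.0907  0.0864  2.2281 -0.0521  0.3199 -1.5079] w 0.179 tilt 29.1 az 3.3
axes x,y,z
 [[-0.0709  0.9975 -0.0078]
 [ 0.8713  0.0657  0.4863]
 [ 0.4856  0.0277 -0.8738]] f [-3.3 -0.   6.3]
```

The foot is on the bench with about 6 N of contact, at the same height as before. I release and retreat along the tool axis.

Request:
{"name": "move_arm", "arguments": {"rows": [[[0,0,0,0,0.0],[0,0,0,0,0.2],[0,0,0,0,0.2],[0,0,0,0,0.2],[0,0,-15,0,0.2],[0,0,-50,0,0.2],[0,0,-90,0,0.2],[0,0,-110,0,0.2],[0,-30,-150,0,0.2],[0,-30,-150,0,0.2],[0,-30,-150,0,0.2]]]}}

```text
time_s: 24.98
eef_pos: [313.6, 144.1, 241.1]
ee_rot: [0.174, 0.659, 0.709, 0.181]
force: [0.1, -0.0, 0.1]
grip_width: 0.597
```

```bash
python3 st.py
python3 - <<'E'
from rig import eyes
from h import *
import pickle
S=eyes.capture("scene");D=eyes.capture("side")
S1,D1=pickle.load(open("c1.pkl","rb"));S0,D0=pickle.load(open("c0.pkl","rb"))
# sweeper standing as at c1?  compare handle/foot in side view
def foot(c):
    y0,x0=250,285;sub=c["color"][y0:y0+50,x0:x0+45];m=(sub.max(2)<62).astype(np.uint8)
    n,l,st,ce=cv2.connectedComponentsWithStats(m);k=1+st[1:,4].argmax();return ce[k]+[x0,y0],st[k,4]
def hand(c):
    y0,x0=240,300;sub=c["color"][y0:y0+50,x0:x0+50];h=cv2.cvtColor(sub,cv2.COLOR_BGR2HSV);m=cv2.inRange(h,(8,60,50),(25,200,255))
    n,l,st,ce=cv2.connectedComponentsWithStats(m);k=1+st[1:,4].argmax();return ce[k]+[x0,y0],st[k]
for c in(D1,D):print(foot(c),hand(c))
# bystander changes vs start
for n,c,c0 in(("S",S,S0),("D",D,D0)):
    d=cv2.absdiff(cv2.GaussianBlur(c["color"],(5,5),0),cv2.GaussianBlur(c0["color"],(5,5),0)).max(2)>25
    k,l,st,ce=cv2.connectedComponentsWithStats(d.astype(np.uint8))
    print(n,[(st[i,:5].tolist()) for i in range(1,k) if st[i,4]>8])
E
```

```text
24.98 p [313.6 144.1 241.1] q [ 0.1046 -0.3798  2.2426 -0.0331  0.7712 -1.5215] w 0.597 tilt 29.12 az 3.3
axes x,y,z
 [[-0.0709  0.9975 -0.0077]
 [ 0.8712  0.0657  0.4866]
 [ 0.4859  0.0278 -0.8736]] f [ 0.1 -0.   0.1]
(array([306.23046875, 275.17578125]), np.int32(256)) (array([326.59872611, 269.67515924]), array([  9,  19,  36,  21, 314], dtype=int32))
(array([306.00819672, 275.05327869]), np.int32(244)) (array([326.38263666, 269.71382637]), array([  9,  19,  35,  21, 311], dtype=int32))
S [[389, 0, 88, 122, 6589], [500, 0, 97, 112, 5352], [351, 36, 31, 49, 723], [458, 45, 10, 3, 23], [365, 47, 25, 25, 261], [386, 51, 8, 3, 16], [314, 60, 39, 33, 773], [353, 82, 6, 5, 27], [320, 97, 3, 4, 10], [367, 104, 121, 58, 2218], [315, 108, 58, 51, 1666], [201, 125, 35, 54, 719], [392, 156, 7, 9, 52], [381, 191, 10, 17, 98], [282, 225, 8, 7, 46], [324, 227, 9, 10, 72], [275, 233, 12, 15, 104], [342, 232, 12, 11, 101], [322, 240, 10, 11, 85], [354, 246, 11, 11, 92]]
D [[396, 135, 34, 30, 525], [365, 175, 251, 136, 10833], [300, 176, 5, 4, 14], [306, 180, 5, 4, 16], [314, 184, 5, 4, 16], [466, 188, 29, 38, 644], [565, 189, 14, 8, 53], [274, 196, 8, 8, 55], [288, 201, 7, 9, 53], [273, 214, 11, 11, 95], [254, 217, 12, 11, 96], [536, 223, 71, 76, 2582], [511, 256, 32, 47, 471], [293, 261, 59, 28, 853], [496, 261, 25, 28, 87], [604, 273, 36, 29, 647], [498, 292, 5, 6, 13], [621, 300, 19, 50, 768], [509, 305, 93, 78, 4748], [364, 320, 119, 80, 4266], [547, 351, 93, 49, 2029], [480, 370, 32, 28, 367], [499, 377, 55, 23, 825], [460, 394, 16, 6, 58]]
```

```bash
python3 -c "
from rig import ctrl;print(ctrl.finish_job())"
```

```text
the job is handed in; nothing more can be done
None
```

I swept all four nuts off the lane into the empty tray at the -y end, and the sweeper stands upright on the bench with the gripper clear of it. The job was handed in at about 25 s of the 61 s allowed.

**How it went:**
- A vertical gripper would have hit the roof. I moved the sweeper to free bench in front of the stand, turned it to line up with the lane and let go.
- The move interface cannot command a tilt. I tilted the tool to about 29° by repeatedly pushing against the arm's reach limit, then took the handle again along its lean.
- I entered low under the roof, made one sweep toward -y, backed out and stood the sweeper in front of the stand, near (480, 156) mm.

**What the last checks showed:**
- **Nuts:** Comparing pictures before and after shows the lane empty. Three nuts lie flat in the tray. The fourth shows as a weaker, narrower blob by the tray wall next to the lane, which I read as a nut standing on edge. I had no pictures left to look at it directly.
- **Sweeper:** It stands where I set it down, within about 0.3 pixel of its upright position before the sweep.
- **Surroundings:** The motor, the meter, the solar panel and the look-alikes show no change.
- **Forces:** The highest force reading I saw was about 10 N, with the foot on the bench. Readings during the sweep were 1–2 N, so I saw no sign of a bump.

**One doubt:** while tilting, joint 3 read 0.1865 against a lower limit given as 0.19. It stopped at almost the same value each time, so I take it to be the unrounded limit. I could not confirm that.

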